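# Clip the eyed wedge onto the snap hook

## Robot

A 6-joint arm with a two-finger parallel gripper is mounted at the origin on the work surface. World frame = base frame: x ahead of the robot, y to its left, z up, the work surface at z = 0. Lengths are in mm, angles in rad, forces in N, time in s.
With the tool pointing down it reaches from about 275 to 750 mm from the base axis. Payload 10.2 kg.
Tool frame: the origin (TCP) lies on the front face of the gripper's body, between the roots of the fingers; the fingertips stand 73 mm ahead of it and the grasp point (between the pads) lies ctrl.grip_depth ahead of it (ctrl.grip_depth is the distance from the TCP to the grasp point, in mm); z points along the fingers, y is the direction in which the jaws open and shut (so a half turn about z gives the same grasp; the last joint's range is limited). The gripper opens to 85 mm and grips with 20 to 120 N. Pads are 22 mm wide; open, the fingers measure 114 mm over their backs; the gripper's body (76 mm by 85 mm) begins 54 mm behind the grasp point. The pads swing forward as they close: fully open they stand 13 mm farther back than shut.
Start: joints at [1.112, 0.313, 1.498, -0, 1.331, -0.223], TCP at [122.664, 510.476, 303.894] pointing down, gripper open.
Joint ranges: [-2.94, 2.94], [-0.97, 2.17], [0.19, 2.56], [-1.23, 4.37], [0.02, 3.11], [-2.88, 2.88]. Speed limits (rad/s): [2.39, 2.39, 3.01, 3.14, 3.14, 3.14].

## Interface

Orientations are given as a unit quaternion [w, x, y, z].
In Python, from rig import readout, capture, ctrl, nets gives the robot as it stands. The module is installed in compiled form; this text tells all that it offers.
- The arm moves only by the tool apply_moves, never from a script. Its argument "targets" is a list of rows, each a list of 4 numbers: the shift along the tool's x, y, z in cm, then the turn about the tool's z in degrees. A call has 1 to 8 rows; each row shifts and turns the commanded pose from where the row before left it, along the tool's axes as they then stand; what a row does not reach is not made up. A row lasts 1/10 s, in which the tool goes at most 50 mm and 8.59 degrees, less where a joint would pass 70% of its speed; a pose out of reach is approached as far as the arm can. A call with a gripper value outside its range is refused whole. "grip" is the finger opening in cm, from 0 to 8.54, set as the call begins (left out, the last holds). The fingers move at their own pace and stop on an object; "force" is the grip in N (left out, the last holds). Time passes only in rows, so rows that do not move let the fingers close. It gives the time, the measured TCP pose, the force and the opening at its end, in the units of the state.
- readout.sense(): the state, without advancing time (a new reading comes with each control period).
- capture(name): name is "side" or "top" or "wrist"; returns a dict with "img" (400x640x3 uint8, red, green, blue), "fov_y" (degrees; the focal length in pixels is half the picture's height over the tangent of half this angle, whatever the lens; pixels are square), "cx", "cy" (the principal point, pixels), "eye" and "rotation" of the camera in the world. Camera axes: x right, y down, z forward; pixel columns grow to the right and rows downward; lengths in mm; the calibration is good to about 2 mm. A picture is of the moment at which its call begins. There is no depth.
- ctrl.finish_job(): hands the job in, once; it reports no verdict.
Trained networks look in the newest picture that a camera, given by its name, has taken for a name from the list of things; names that differ only in an ending like _2 or _b are one class to them, and where a whole thing is asked for, a point or a joint stands for the part that bears it (a point fixed in the world has none). Each returns a list of dicts, best first, with "score" (0 to 1); they miss things now and then, are a little off and sometimes report something else, mostly with a low value. They report only what shows in the picture. A call takes as long as a camera call. They do not tell look-alikes from the thing itself.
- nets.boxes_of(camera, target): "location" ([column, row] as shares, 0 to 1, of the picture: columns of its width, rows of its height, amid what is visible of it).
The state is a dict: "time_s": time; "joints": joint angles; "dq": joint speeds; "tau": joint torques, N m; "eef_pos": TCP position; "ee_rot": TCP orientation; "force": force on the tool from outside, world axes, zero at the start; "wrist_torque": the same for the moment, N m; "grip_width": opening from 0.0 (shut) to 1.0 (fully open).
Only numpy, scipy, OpenCV 4.12 (cv2) and the standard library are available. Lean on these libraries where they do the work, as an engineer would, in place of code of your own. Each camera call takes 0.05 s, during which the arm holds its last target.

## Task

Hang the wooden wedge up by its steel eye: push the eye itself against the snap hook's sprung gate until it passes inside, lower it round the hook's nose so that the gate springs shut behind it, and let go so that the wedge hangs freely from the closed hook, all but settled. Push gently, by feel (well under 30 N), and leave the other things on the shelf where they are.

Things in the scene. Friction and masses are not known exactly. Their poses are not given: they have to be found in the camera images.
- wedge_mid (a point): Grip point of the loose pine wedge (0.06-0.13 kg) lying flat, on its centre line, half-way up (12 mm over its flat underside, 24 mm thick here). 90 mm long, 36 mm wide with parallel upright sides, 34 mm thick at the butt, 8 mm at the thin end. x points to the butt (face at x +35 mm; thin end at -55), where the eye is; z up from the underside.
- eye (a point): Centre of the steel screw eye on the wedge's butt: a closed ring parallel to the wedge's underside, 67.5 mm ahead of wedge_mid along x and 5 mm higher (same axes). Wire 5 mm, clear opening 30 mm, 40 mm outside. Its far bar, straight for 14 mm, has its centre line 17.5 mm ahead of this point; the near bar is 17.5 mm behind.
- stand: Fixed stand: 140 x 140 x 20 mm board, 45 mm square pine post; origin under the board's centre, z up, x the push direction (away from the robot). A flat steel arm, underside 296 mm up, pinned on top of the post on the z axis, runs along +y; a snap hook hangs rigidly from it 130 mm out, mouth and gate towards -x. Over 30 N between wedge and hook is a failure.
- nose_mean (a point): Point fixed to the stand (same axes): top of the hook's nose IF the arm were straight (x -17, y +130, z 200 mm). The arm holds firm but was left anywhere within 0.27 rad either way, turning the hook with it; this is not measured. So the real nose is up to 35 mm nearer or farther in x, and 0 to 9 mm short in y; its height is exact. Feel for it or look.
- gate_mean (a point): Middle of the gate, arm straight (18 mm above nose_mean, 7.5 mm behind). Hook of 8 mm bar: nose upright, J's inside bottom 30 mm below its top, back bar 26 mm clear behind. The gate, a 6 mm rod, hangs from a pivot 46 mm above the nose's top to 7 mm below it, behind the nose. The eye's far bar must cross 5 to 15 mm above the nose's top (8 is good).
- gate (a joint): Gate angle, rad: 0 shut, 0.30 fully back at a firm stop; sprung shut. With the bar 8 mm over the nose the push is about 5 N at first, 8 N near the stop (11 mm on), then rises steeply: 11-13 N means fully back. From 6 mm on, the bar is past the nose; lowered to 20 mm below the nose's top it frees the gate, which snaps shut above it, the nose standing in the ring.
- cup_rim (a point): Bystander: centre of the mouth of an aluminium cup 72 mm across and 80 mm high, standing on the shelf.
- pump_can: Bystander: green metal pump can, 90 mm across, 175 mm high with a spout along its x (to 78 mm) and a handle at -x; origin under its centre.
- sprayer: Bystander: clear plastic trigger sprayer, 70 mm across, 200 mm high; origin under its centre.
- socket_case: Bystander, fixed: open hinged case of steel sockets, 140 x 240 mm, tray 30 mm high with sockets standing to 40 mm, lid upright at its far side 155 mm high; origin under the tray's centre.
Things that resemble listed ones, but are neither listed nor needed, are in the scene too. Several things look just like the part that bears wedge_mid: the one meant starts nearest to the robot's base.

How it is judged:
By the outcome, as a careful person would: the job done as asked, in the order asked, and still so for the second after the job is handed in, with the robot touching nothing.
It also fails if it takes over 61 s, if anything falls off the work surface, if the arm or the gripper's body presses on something with over 40 N, if the wrist force passes 120 N, or if a joint passes its speed limit or range.

## Working session

There is one attempt and no reset: what is moved stays moved. The work goes in short steps, Python scripts to look and compute and a tool call to move; the robot and the scene stay as the last step left them, time stands still between calls to the robot, and variables do not carry over. Pictures are saved under pics/ and viewed, and the job is handed in when it is done.

Besides the shell and the picture viewer there is one more tool, called after ">>>" as name(argument=value, ...) on one line, values as JSON. apply_moves: Moves the arm, as the interface text tells. Its arguments: {"type":"object","properties":{"targets":{"type":"array"},"grip":{"type":"number"},"force":{"type":"number"}},"required":["targets"]}

```bash
mkdir -p pics; ls; cat > h.py <<'E'
from rig import readout, capture, ctrl, nets
import numpy as np, cv2
def snap(n,f):
    c=capture(n); cv2.imwrite('pics/'+f,c['img'][:,:,::-1]); return c
def ray(c,u,v):
    f=200/np.tan(np.radians(c['fov_y'])/2)
    d=np.array([(u-c['cx'])/f,(v-c['cy'])/f,1]); R=np.array(c['rotation']); 
    if R.shape!=(3,3):
        from scipy.spatial.transform import Rotation as Q; R=Q.from_quat(np.r_[R[1:],R[0]]).as_matrix()
    d=R@d; return np.array(c['eye']),d/np.linalg.norm(d)
def proj(c,p):
    f=200/np.tan(np.radians(c['fov_y'])/2); R=np.array(c['rotation'])
    if R.shape!=(3,3):
        from scipy.spatial.transform import Rotation as Q; R=Q.from_quat(np.r_[R[1:],R[0]]).as_matrix()
    q=R.T@(np.array(p)-np.array(c['eye'])); return np.array([c['cx']+f*q[0]/q[2],c['cy']+f*q[1]/q[2]])
def atz(c,u,v,z):
    e,d=ray(c,u,v); return e+d*(z-e[2])/d[2]
def tri(c1,p1,c2,p2):
    e1,d1=ray(c1,*p1);e2,d2=ray(c2,*p2)
    s=np.linalg.lstsq(np.c_[d1,-d2],e2-e1,rcond=None)[0]
    a=e1+s[0]*d1;b=e2+s[1]*d2; return (a+b)/2,np.linalg.norm(a-b)
E
python3 - <<'E'
from h import *
np.set_printoptions(precision=3,suppress=True)
import pickle
C={}
for n in ['side','top','wrist']:
    c=snap(n,n+'0.png');C[n]=c
    print(n,c['fov_y'],c['cx'],c['cy'],c['eye'],c['rotation'])
    for t in ['wedge_mid','eye','stand','gate','cup_rim','pump_can','sprayer','socket_case']:
        try: print(t,[(round(r['score'],2),np.round(np.array(r['location'])*[640,400],1).tolist()) for r in nets.boxes_of(n,t)[:6]])
        except Exception as e: print(t,e)
pickle.dump(C,open('c0.pkl','wb'))
print(readout.sense(),ctrl.grip_depth)
E
```

```text
pics
side 56.45190079072137 320.21894341669 203.06594266626078 [590.964 899.868 713.256] [ 0.002 -0.006  0.882 -0.471]
wedge_mid [(0.74, [407.0, 364.3]), (0.67, [262.5, 195.5]), (0.55, [352.9, 237.0])]
eye [(0.91, [351.5, 235.6]), (0.86, [404.8, 363.4]), (0.6, [261.5, 194.4])]
stand [(0.68, [310.7, 170.2])]
gate []
cup_rim [(0.61, [365.1, 286.8]), (0.57, [352.5, 237.9]), (0.47, [309.1, 168.3])]
pump_can [(0.9, [318.5, 359.8])]
sprayer [(0.91, [276.6, 302.3]), (0.4, [308.3, 168.8])]
socket_case []
top 53.834713000956974 311.43897419320473 204.76949809624838 [ 362.258   64.227 1340.762] [-0.083  0.755 -0.646  0.076]
wedge_mid [(0.76, [402.1, 178.8]), (0.76, [208.4, 258.7]), (0.61, [328.3, 254.0])]
eye [(0.84, [403.2, 175.7]), (0.67, [204.5, 260.4]), (0.61, [329.5, 253.8])]
stand [(0.81, [428.1, 220.8])]
gate []
cup_rim [(0.69, [257.6, 245.3])]
pump_can [(0.66, [197.3, 201.2])]
sprayer [(0.8, [238.6, 180.2])]
socket_case [(0.93, [312.3, 179.2])]
wrist 63.88466662794544 316.0677358492811 203.11285708002077 [ 57.666 525.622 374.199] [0.106 0.778 0.613 0.084]
wedge_mid []
eye []
stand []
gate []
cup_rim []
pump_can []
sprayer []
socket_case []
{'time_s': 1.35, 'joints': array([ 1.112,  0.313,  1.498, -0.   ,  1.331, -0.223]), 'dq': array([-0.   , -0.   ,  0.001,  0.   ,  0.   , -0.001]), 'tau': array([ -0.   , -41.217, -25.99 ,  -0.   ,   0.   ,  -0.   ]), 'eef_pos': array([122.647, 510.473, 303.889]), 'ee_rot': array([-0.   ,  0.118,  0.993, -0.   ]), 'force': array([-0.044,  0.407,  0.307]), 'wrist_torque': array([0.051, 0.031, 0.001]), 'grip_width': 1.0029143077335945} 53.900000000000006
```

View pics/side0.png

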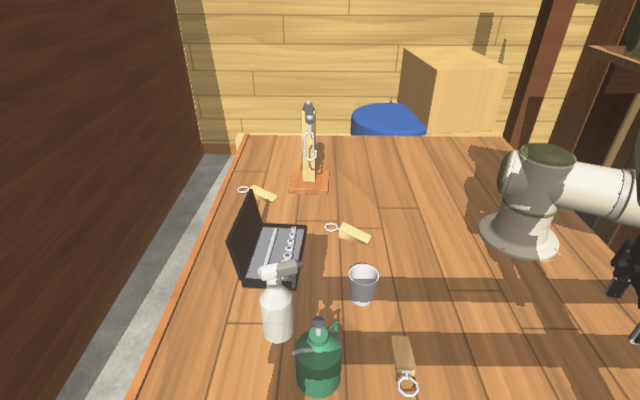

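View pics/top0.png

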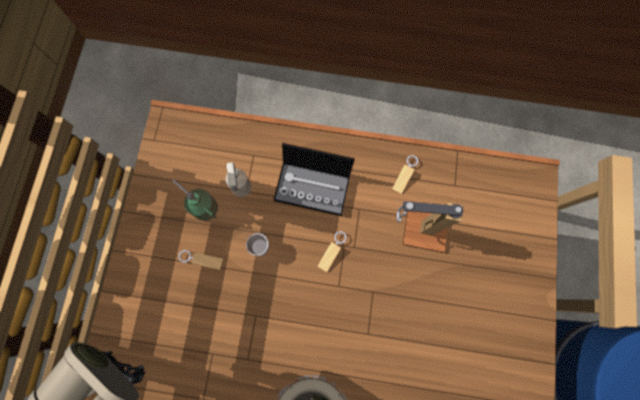

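```bash
python3 - <<'E'
import pickle,cv2
from h import *
C=pickle.load(open('c0.pkl','rb'))
def crop(n,x0,y0,x1,y1,f,s):
    i=C[n]['img'][y0:y1,x0:x1,::-1]; cv2.imwrite('pics/'+f,cv2.resize(i,None,fx=s,fy=s,interpolation=cv2.INTER_CUBIC))
crop('top',360,130,520,250,'t1.png',5)
crop('top',170,200,370,300,'t2.png',4)
crop('side',230,90,390,210,'s1.png',5)
crop('side',330,200,450,400,'s2.png',3)
np.set_printoptions(precision=1,suppress=True)
for p in [(402.1,178.8),(208.4,258.7),(328.3,254)]: print(atz(C['top'],*p,15))
for p in [(407,364),(262,195),(353,237)]: print(atz(C['side'],*p,15))
E
```

```text
[ 806.3 -197.4   15. ]
[427.7 414.2  15. ]
[505.5  20.5  15. ]
[416.7 447.1  15. ]
[ 804.6 -189.1   15. ]
[502.3  37.   15. ]
```

View crops.

View pics/t1.png

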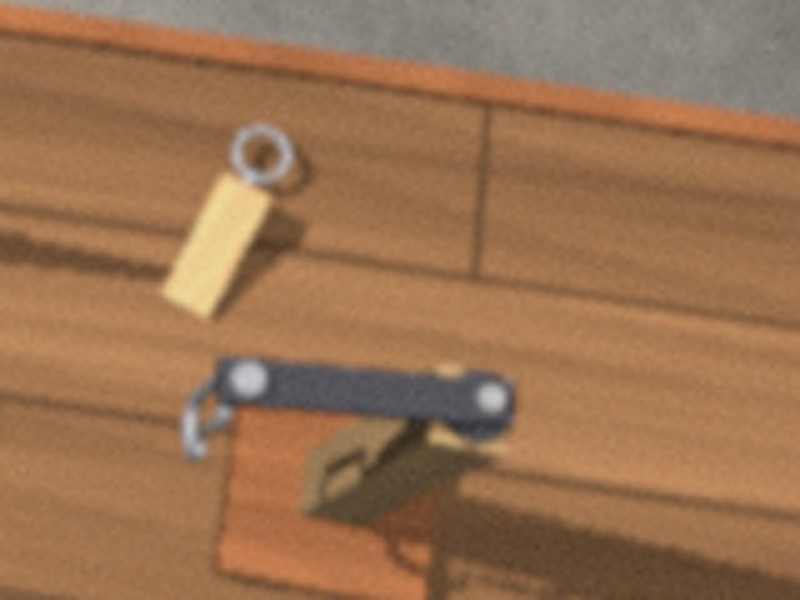

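View pics/t2.png

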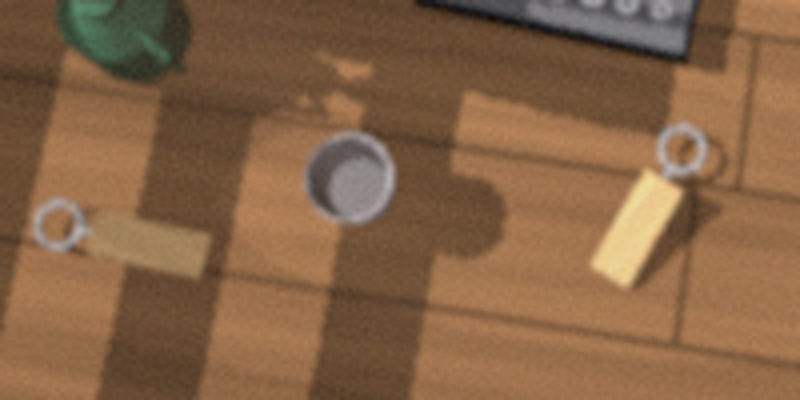

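View pics/s1.png

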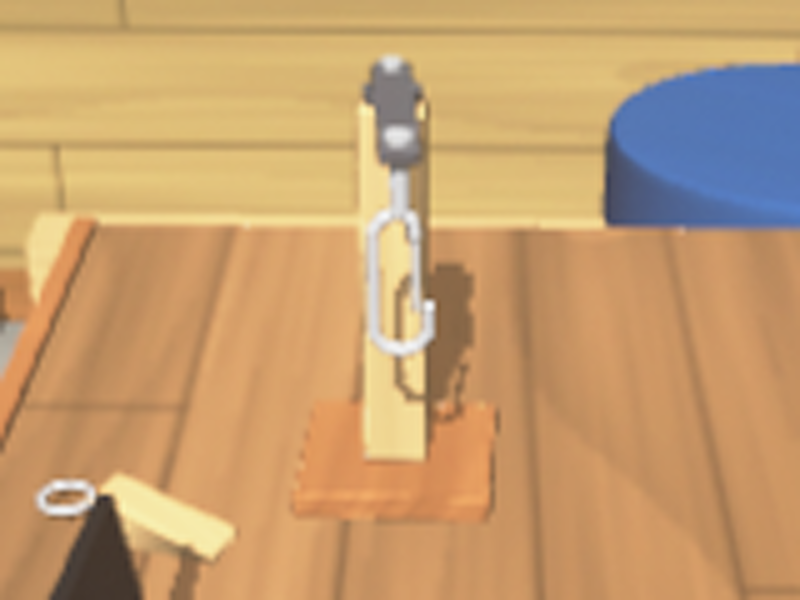

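View pics/s2.png

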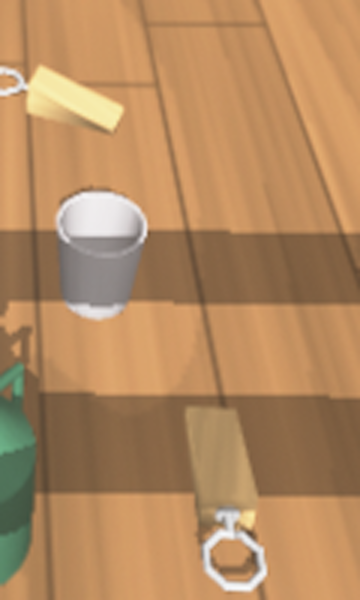

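```bash
python3 - <<'E'
import pickle
from h import *
C=pickle.load(open('c0.pkl','rb'))
np.set_printoptions(precision=1,suppress=True)
T=C['top'];S=C['side']
t1=lambda x,y:(360+x/5-.4,130+y/5-.4); t2=lambda x,y:(170+x/4-.4,200+y/4-.4)
s1=lambda x,y:(230+x/5-.4,90+y/5-.4)
print('bolts top',atz(T,*t1(249,378),306),atz(T,*t1(492,398),306))
print('bolts side',atz(S,*s1(399,135),306),atz(S,*s1(391,65),306))
print('board corners side', [atz(S,*s1(*p),20) for p in [(296,500),(490,508),(497,405),(318,402)]])
print('board corners top', [atz(T,*t1(*p),20) for p in [(220,570),(240,410),(428,598)]])
print('nose side',atz(S,*s1(428,303),200))
print('nose tri?')
print('Jbottom tri',tri(S,s1(402,350),T,t1(200,455)))
e=t2(682,151);print('eye top',atz(T,*e,17)); print('eye side',atz(S,331,227,17))
print('wedge thin corners', [atz(T,*t2(*p),8) for p in [(591,266),(630,291)]])
print('wedge butt corners', [atz(T,*t2(*p),34) for p in [(650,168),(683,188)]])
E
```

```text
bolts top [ 638.  -167.1  306. ] [ 647.4 -297.8  306. ]
bolts side [ 635.4 -173.7  306. ] [ 645.3 -299.9  306. ]
board corners side [array([ 713.6, -218.2,   20. ]), array([ 576.6, -209.9,   20. ]), array([ 570.6, -359.3,   20. ]), array([ 708.4, -361.6,   20. ])]
board corners top [array([ 578.9, -225. ,   20. ]), array([ 690.8, -227.2,   20. ]), array([ 581.8, -365.2,   20. ])]
nose side [ 618.2 -163.8  200. ]
nose tri?
Jbottom tri (array([ 630.1, -175.8,  159.2]), np.float64(11.20069269655803))
eye top [567.1 -10.7  17. ]
eye side [567.   -7.9  17. ]
wedge thin corners [array([460.5,  50.7,   8. ]), array([445.1,  15.4,   8. ])]
wedge butt corners [array([546.2,  14.6,  34. ]), array([533.9, -14.9,  34. ])]
```

```bash
python3 - <<'E'
import pickle,cv2
from h import *
C=pickle.load(open('c0.pkl','rb'))
i=C['side']['img'][205:265,310:390,::-1]; cv2.imwrite('pics/s3.png',cv2.resize(i,None,fx=8,fy=8,interpolation=cv2.INTER_CUBIC))
i=C['side']['img'][100:170,285:345,::-1]; cv2.imwrite('pics/s4.png',cv2.resize(i,None,fx=8,fy=8,interpolation=cv2.INTER_CUBIC))
E
```

```text
(no output)
```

View pics/s3.png

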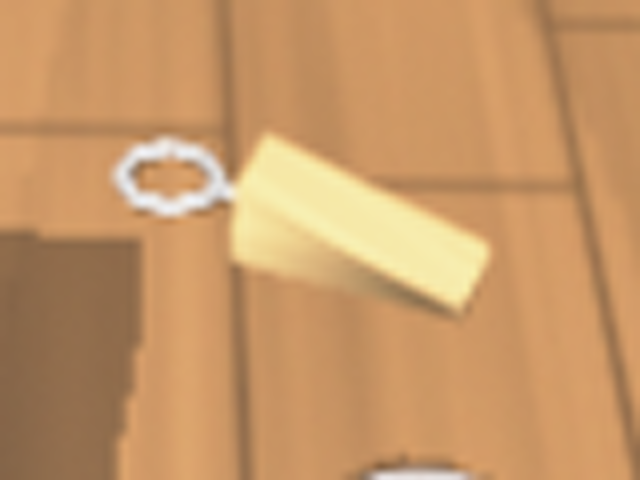

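View pics/s4.png

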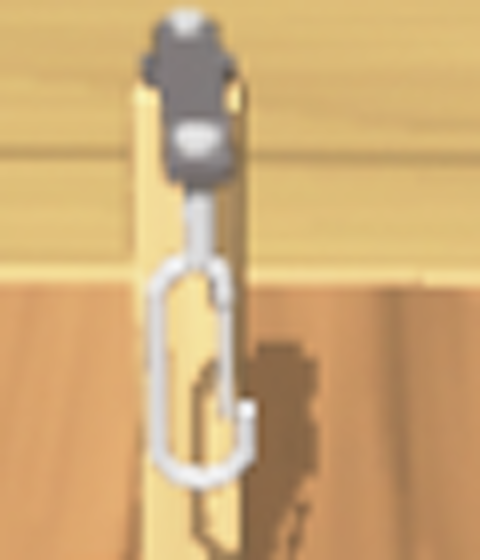

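>>> apply_moves(targets=[[-3.5,-2.8,0,0],[-3.5,-2.8,0,0],[-3.5,-2.8,0,0],[-3.5,-2.8,0,0],[-3.5,-2.8,0,0],[-3.5,-2.8,0,0],[-3.5,-2.8,0,0],[-3.5,-2.8,0,0]], grip=7)

```text
time_s: 2.15
eef_pos: [343.4, 225.7, 304.1]
ee_rot: [0.0, 0.118, 0.993, 0.0]
force: [0.0, 0.1, 0.4]
grip_width: 0.821
```

>>> apply_moves(targets=[[-3.5,-2.8,0,0],[-3.5,-2.8,0,0],[-3.5,-2.8,0,0],[-3.5,-2.8,0,0],[-3.5,-2.8,0,0],[-3.4,-2.8,0,0],[0,0,3,7],[0,0,1,0]])

```text
time_s: 2.95
eef_pos: [506.1, 14.4, 261.5]
ee_rot: [-0.002, 0.179, 0.984, 0.0]
force: [0.0, 0.2, 0.6]
grip_width: 0.819
```

```bash
cat >> h.py <<'E'
from scipy.spatial.transform import Rotation as Q
def toolR(s): q=s['ee_rot']; return Q.from_quat(np.r_[q[1:],q[0]]).as_matrix()
def delta(target,s=None):
    s=s or readout.sense(); return toolR(s).T@(np.array(target)-s['eef_pos'])/10
def up(img,x0,y0,x1,y1,f,s):
    cv2.imwrite('pics/'+f,cv2.resize(img[y0:y1,x0:x1,::-1],None,fx=s,fy=s,interpolation=cv2.INTER_CUBIC))
E
python3 - <<'E'
import pickle
from h import *
np.set_printoptions(precision=3,suppress=True)
c=snap('wrist','w1.png'); pickle.dump(c,open('w1.pkl','wb'))
s=readout.sense();print(s['time_s'],s['eef_pos'],toolR(s)[:,0],s['force'],s['joints'])
for p in [(504,14,12),(567,-9.8,17)]: print(proj(c,p))
E
```

```text
3.0 [505.588  15.181 261.052] [-0.937  0.349  0.005] [-0.215  0.339 -1.295] [-0.202  0.311  1.616  0.     1.219 -1.417]
[315.251 181.184]
[315.275 244.788]
```

View pics/w1.png

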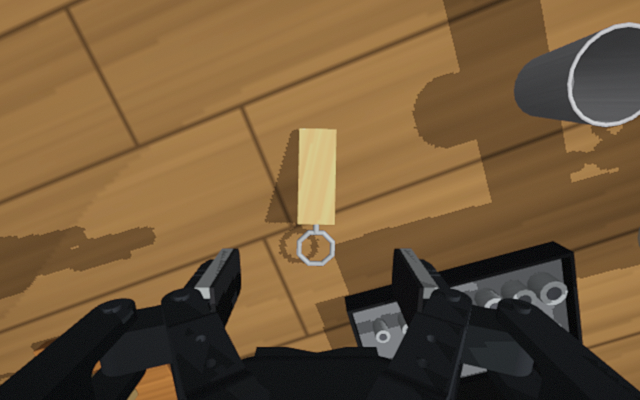

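```bash
python3 - <<'E'
import pickle
from h import *
np.set_printoptions(precision=2,suppress=True)
c=pickle.load(open('w1.pkl','rb'))
e=atz(c,316,247,17); t=atz(c,318,128.5,8); b=atz(c,316.7,224,34)
d=(e-t)[:2]; print(e,t,b,np.linalg.norm(d),np.degrees(np.arctan2(d[1],d[0])))
u=d/np.linalg.norm(d)
m1=e[:2]-67.5*u; m2=t[:2]+55*u; m3=b[:2]-35*u; print(m1,m2,m3)
m=(m1+m2+m3)/3
s=readout.sense(); R=toolR(s); print('toolyaw',np.degrees(np.arctan2(R[1,0],R[0,0])), R[:,2])
print(delta([*m,12+53.9],s))
E
```

```text
[569.62  -9.97  17.  ] [456.33  34.92   8.  ] [540.34   1.82  34.  ] 121.86738515169138 -21.616874251210753
[506.87  14.89] [507.46  14.66] [507.81  14.72]
toolyaw 159.5864018426694 [-0.01  0.   -1.  ]
[-0.29  0.04 19.51]
```

>>> apply_moves(targets=[[-0.25,0,2,1.2],[0,0,4,0],[0,0,4,0],[0,0,4,0],[0,0,2.5,0],[0,0,1,0],[0,0,0.5,0],[0,0,0,0]])

```text
time_s: 3.8
eef_pos: [509.3, 14.4, 84.8]
ee_rot: [0.001, 0.188, 0.982, -0.0]
force: [-0.8, 0.3, 0.3]
grip_width: 0.819
```

```bash
python3 - <<'E'
import pickle
from h import *
np.set_printoptions(precision=3,suppress=True)
c=snap('wrist','w2.png')
s=readout.sense();print(s['time_s'],s['eef_pos'],toolR(s),s['force'],delta([507.4,14.8,76],s))
E
```

```text
3.85 [509.504  14.331  85.146] [[-0.929  0.369  0.002]
 [ 0.369  0.929 -0.   ]
 [-0.002  0.    -1.   ]] [ 0.651 -0.911  0.554] [ 0.215 -0.034  0.914]
```

View pics/w2.png

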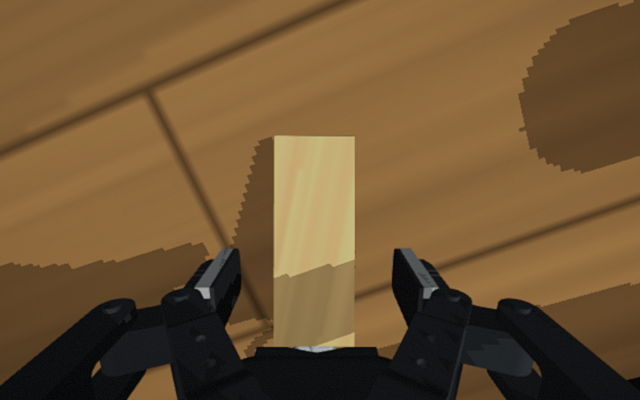

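>>> apply_moves(targets=[[0.2,0,0.5,0],[0,0,0.4,0],[0,0,0,0]])

```text
time_s: 4.15
eef_pos: [506.9, 15.0, 74.7]
ee_rot: [-0.0, 0.188, 0.982, -0.0]
force: [0.2, 0.4, 0.3]
grip_width: 0.819
```

>>> apply_moves(targets=[[0,0,0,0],[0,0,0,0],[0,0,0,0],[0,0,0,0],[0,0,0,0],[0,0,0,0],[0,0,0,0]], grip=2.5, force=80)

```text
time_s: 4.85
eef_pos: [507.2, 14.9, 75.4]
ee_rot: [0.0, 0.188, 0.982, -0.0]
force: [-1.3, -0.3, 5.1]
grip_width: 0.404
```

>>> apply_moves(targets=[[0,0,-1,0],[0,0,-2,0],[0,0,-4,0],[0,0,-4,-6.5],[0,0,-4,-6.5],[0,0,-4,-6.5],[0,0,0,-6.3],[0,0,0,0]])

```text
time_s: 5.65
eef_pos: [507.0, 15.0, 266.1]
ee_rot: [0.001, -0.036, 0.999, -0.0]
force: [0.1, -1.1, -1.0]
grip_width: 0.406
```

>>> apply_moves(targets=[[0.8,-3,0,0],[0.8,-3.5,0,0],[0.8,-3.5,0,0],[0.8,-3.5,0,0],[0.8,-3.5,0,0],[0,-1.8,0,0],[0,0,0,0],[0,0,0,0]])

```text
time_s: 6.45
eef_pos: [480.6, -174.7, 264.4]
ee_rot: [-0.0, -0.035, 0.999, 0.001]
force: [-0.4, -0.6, -1.0]
grip_width: 0.405
```

```bash
python3 - <<'E'
import pickle
from h import *
np.set_printoptions(precision=3,suppress=True)
C={n:snap(n,n+'3.png') for n in ['wrist','side','top']}; pickle.dump(C,open('c3.pkl','wb'))
s=readout.sense();print(s['time_s'],s['eef_pos'],toolR(s),s['force'],s['grip_width'])
up(C['side']['img'],270,90,370,190,'s5.png',6)
up(C['top']['img'],340,150,480,250,'t5.png',5)
R=toolR(s);p=s['eef_pos'];bar=p-R[:,0]*85+np.array([0,0,-58.4])
print('bar',bar,proj(C['side'],bar),proj(C['top'],bar))
E
```

```text
6.6 [ 480.719 -174.195  264.8  ] [[-0.997 -0.072 -0.   ]
 [-0.072  0.997  0.   ]
 [ 0.     0.    -1.   ]] [ 0.088  0.298 -0.868] 0.4047206573750484
bar [ 565.496 -168.044  206.378] [332.029 147.899] [398.693 236.916]
```

View pics/wrist3.png

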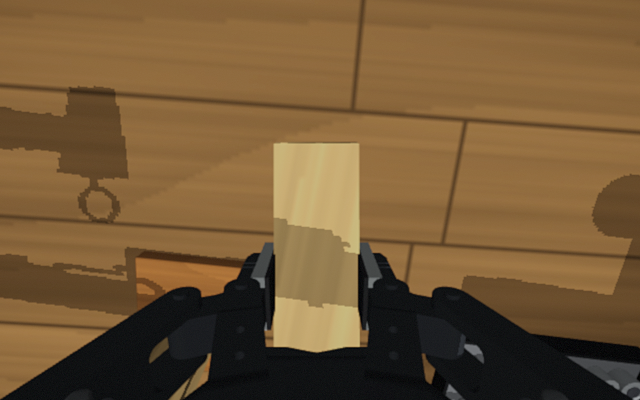

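View pics/s5.png

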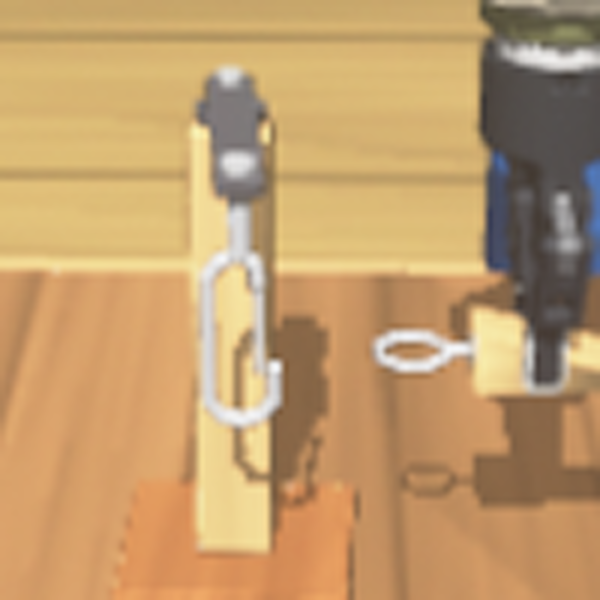

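View pics/t5.png

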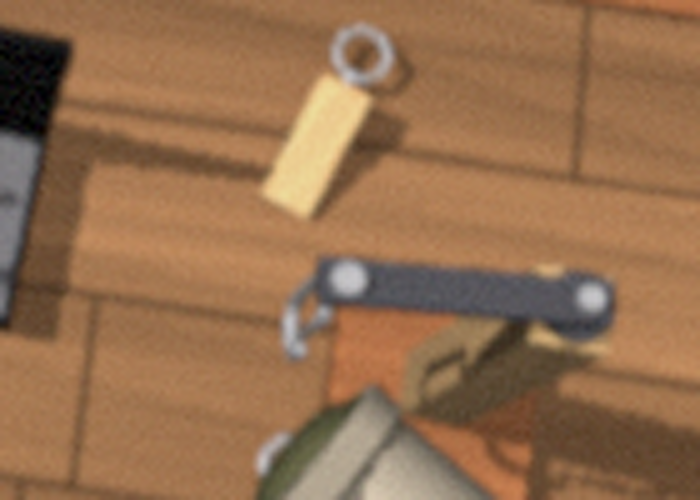

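```bash
python3 - <<'E'
import pickle
from h import *
from scipy.optimize import least_squares
np.set_printoptions(precision=2,suppress=True)
C=pickle.load(open('c3.pkl','rb'));S,T=C['side'],C['top']
s5=lambda x,y:(270+(x+.5)/6-.5,90+(y+.5)/6-.5); t5=lambda x,y:(340+(x+.5)/5-.5,150+(y+.5)/5-.5)
# local coords (hook frame: x push, y along arm, from post axis)
obs=[(S,(-17,130,200),s5(274,362)),(S,(0,130,165),s5(240,422)),(S,(17,130,218),s5(207,330)),
(S,(0,0,304),s5(230,75)),(S,(0,130,304),s5(238,160)),
(T,(0,0,304),t5(591,297)),(T,(0,130,304),t5(349,277)),(T,(-17,130,185),t5(296,343))]
def w(q,l):
    c,s=np.cos(q[2]),np.sin(q[2]); return np.array([q[0]+c*l[0]-s*l[1],q[1]+s*l[0]+c*l[1],l[2]])
def f(q):
    return np.concatenate([proj(c,w(q,l))-np.array(p) for c,l,p in obs])
r=least_squares(f,[646,-298,.07],loss='soft_l1'); print(r.x,f(r.x).reshape(-1,2))
print('nose',w(r.x,(-17,130,200)))
for nm,c,(x0,y0,k) in [('S',S,(270,90,6)),('T',T,(340,150,5))]:
    im=cv2.imread('pics/'+('s5' if nm=='S' else 't5')+'.png')
    pl=[(-17,130,200),(-17,130,175),(-12,130,168),(0,130,166),(12,130,168),(17,130,175),(17,130,246),(0,130,262),(0,130,296)]
    g=[(-9.5,130,246),(-9.5,130,193)]
    for L in (pl,g):
        pts=np.array([ (proj(c,w(r.x,l))-[x0,y0]+.5)*k-.5 for l in L]).astype(int); cv2.polylines(im,[pts],False,(0,0,255),1)
    cv2.imwrite('pics/ov'+nm+'.png',im)
E
```

```text
[ 646.68 -297.19    0.07] [[-0.65 -0.41]
 [-0.23 -0.32]
 [-0.4  -0.07]
 [-0.57  1.39]
 [-0.51  1.74]
 [-0.33  0.59]
 [-0.07  0.67]
 [ 0.48  1.82]]
nose [ 620.23 -168.78  200.  ]
```

View pics/ovS.png

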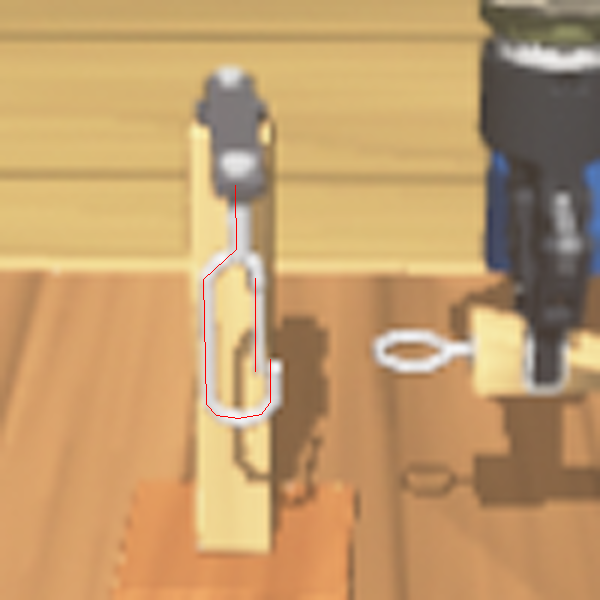

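View pics/ovT.png

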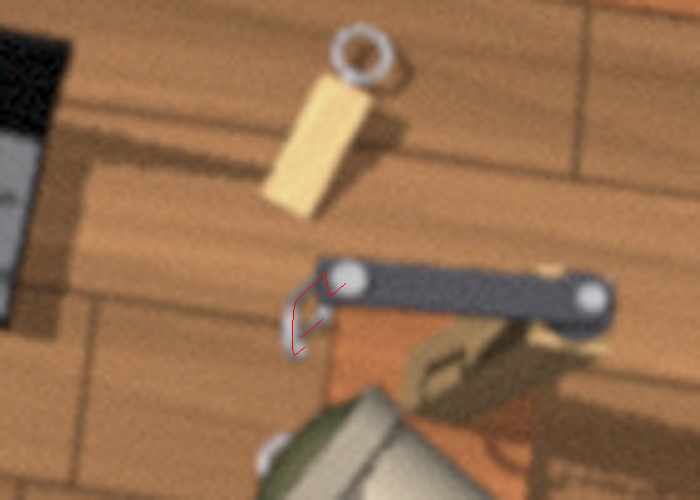

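>>> apply_moves(targets=[[-1,-0.2,-0.3,0],[-1.5,-0.2,0,0],[-1.2,0,0,0],[-0.5,0,0,0],[-0.3,0,0,0],[0,0,0,0],[0,0,0,0]])

```text
time_s: 7.3
eef_pos: [525.4, -176.0, 267.9]
ee_rot: [-0.0, -0.036, 0.999, 0.0]
force: [-0.7, 0.6, 0.0]
grip_width: 0.403
```

```bash
python3 - <<'E'
import pickle
from h import *
np.set_printoptions(precision=3,suppress=True)
C={n:snap(n,n+'4.png') for n in ['side','top']}; pickle.dump(C,open('c4.pkl','wb'))
s=readout.sense();print(s['time_s'],s['eef_pos'],toolR(s)[:,0],s['force'],s['grip_width'],s['wrist_torque'])
up(C['side']['img'],280,110,350,180,'s6.png',8)
up(C['top']['img'],380,190,440,250,'t6.png',8)
E
```

```text
7.4 [ 525.447 -176.184  268.012] [-0.997 -0.071 -0.   ] [ 0.986 -0.844  0.139] 0.403228819793618 [-0.01  -0.011 -0.012]
```

View pics/s6.png

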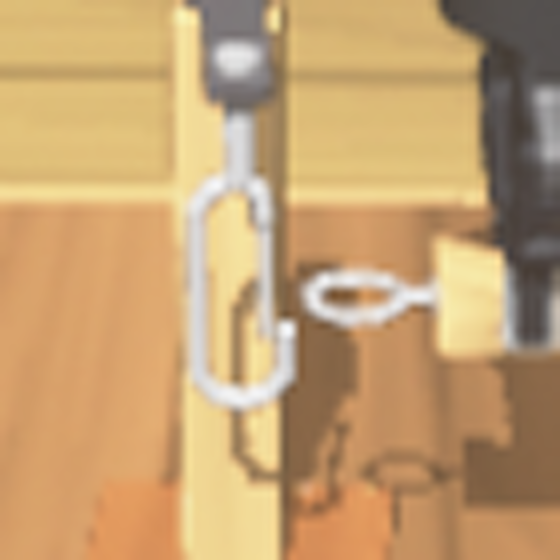

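View pics/t6.png

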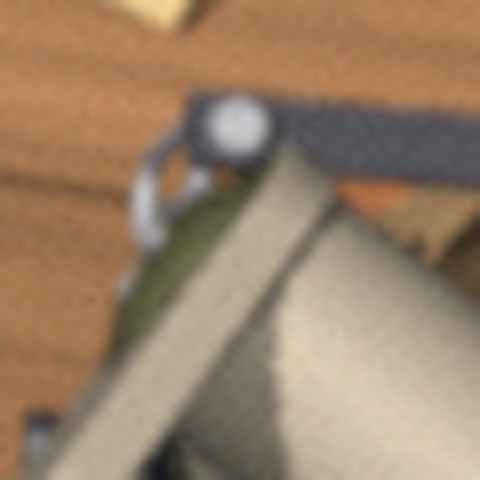

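>>> apply_moves(targets=[[-0.2,0.15,0.1,0],[-0.2,0,0,0],[-0.2,0,0,0],[-0.1,0,0,0],[-0.1,0,0,0],[0,0,0,0],[0,0,0,0]])

```text
time_s: 8.1
eef_pos: [533.6, -174.1, 266.9]
ee_rot: [-0.0, -0.036, 0.999, -0.0]
force: [-0.2, -0.7, -0.9]
grip_width: 0.402
```

>>> apply_moves(targets=[[-0.1,0,0,0],[-0.1,0,0,0],[0,0,0,0],[0,0,0,0]])

```text
time_s: 8.5
eef_pos: [535.6, -174.0, 266.9]
ee_rot: [-0.0, -0.036, 0.999, 0.0]
force: [-0.5, 0.5, -1.5]
grip_width: 0.406
```

>>> apply_moves(targets=[[-0.1,0,0,0],[-0.1,0,0,0],[0,0,0,0],[0,0,0,0]])

```text
time_s: 8.9
eef_pos: [537.6, -173.9, 266.9]
ee_rot: [-0.0, -0.036, 0.999, -0.0]
force: [-0.5, -0.5, -0.4]
grip_width: 0.405
```

>>> apply_moves(targets=[[-0.1,0,0,0],[-0.1,0,0,0],[0,0,0,0],[0,0,0,0]])

```text
time_s: 9.3
eef_pos: [539.3, -173.7, 266.8]
ee_rot: [-0.0, -0.036, 0.999, 0.0]
force: [-4.4, -0.6, -0.5]
grip_width: 0.407
```

>>> apply_moves(targets=[[-0.1,0,0,0],[-0.1,0,0,0],[0,0,0,0],[0,0,0,0]])

```text
time_s: 9.7
eef_pos: [541.3, -173.6, 266.7]
ee_rot: [-0.001, -0.036, 0.999, 0.0]
force: [-5.9, -0.7, 0.8]
grip_width: 0.402
```

```bash
python3 - <<'E'
from h import *
np.set_printoptions(precision=3,suppress=True)
c=snap('side','side7.png')
s=readout.sense();print(s['time_s'],s['eef_pos'],s['force'],s['wrist_torque'])
up(c['img'],280,110,350,180,'s7.png',8)
E
```

```text
9.75 [ 541.307 -173.587  266.736] [-5.703 -0.759  0.119] [ 0.015  0.814 -0.05 ]
```

View pics/s7.png

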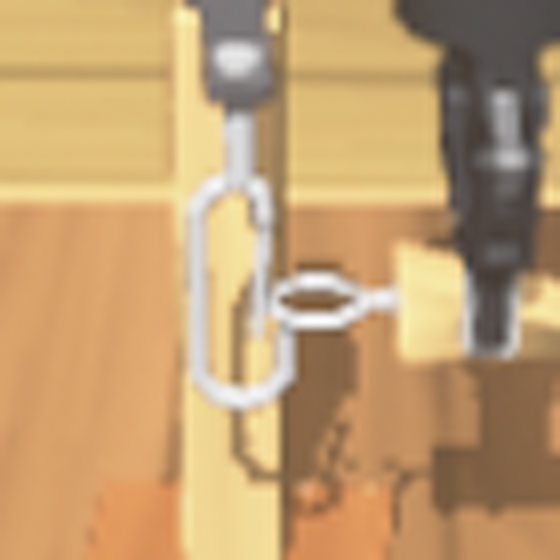

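>>> apply_moves(targets=[[-0.1,0,0,0],[-0.1,0,0,0],[-0.1,0,0,0],[-0.1,0,0,0],[0,0,0,0]])

```text
time_s: 10.25
eef_pos: [545.2, -173.3, 266.8]
ee_rot: [-0.001, -0.036, 0.999, 0.0]
force: [-7.1, -0.2, 0.0]
grip_width: 0.4
```

>>> apply_moves(targets=[[-0.1,0,0,0],[-0.1,0,0,0],[-0.1,0,0,0],[0,0,0,0],[0,0,0,0]])

```text
time_s: 10.75
eef_pos: [548.1, -173.1, 266.9]
ee_rot: [-0.001, -0.036, 0.999, 0.0]
force: [-8.1, -0.9, 1.6]
grip_width: 0.403
```

>>> apply_moves(targets=[[-0.1,0,0.2,0],[0,0,0.3,0],[0,0,0.3,0],[0,0,0.3,0],[0,0,0,0]])

```text
time_s: 11.25
eef_pos: [549.2, -173.0, 255.4]
ee_rot: [-0.001, -0.036, 0.999, 0.0]
force: [-4.3, -1.6, -3.3]
grip_width: 0.405
```

```bash
python3 - <<'E'
from h import *
np.set_printoptions(precision=3,suppress=True)
c=snap('side','side8.png')
s=readout.sense();print(s['time_s'],s['eef_pos'],s['force'],s['wrist_torque'])
up(c['img'],280,110,350,180,'s8.png',8)
E
```

```text
11.3 [ 549.125 -173.011  255.278] [-3.884 -1.401 -3.263] [-0.22   0.971  0.007]
```

View pics/s8.png

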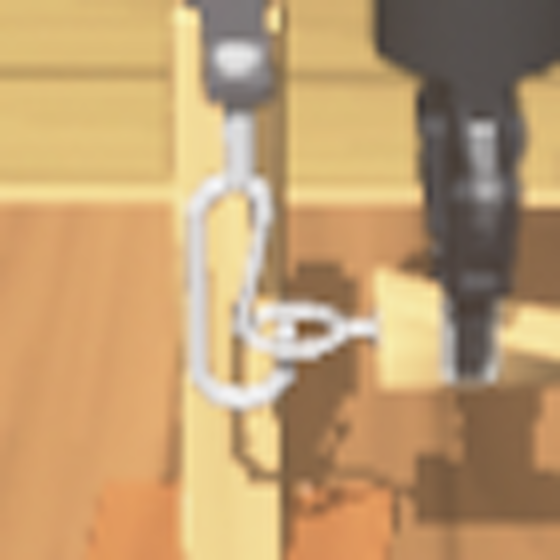

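>>> apply_moves(targets=[[0,0,0.3,0],[0,0,0.3,0],[0,0,0.3,0],[0,0,0.3,0],[0,0,0,0]])

```text
time_s: 11.8
eef_pos: [549.7, -172.9, 243.6]
ee_rot: [0.0, -0.036, 0.999, 0.0]
force: [-0.7, 0.0, -0.9]
grip_width: 0.405
```

>>> apply_moves(targets=[[0,0,0.2,0],[0,0,0.2,0],[0,0,0.2,0],[0,0,0,0],[0,0,0,0]])

```text
time_s: 12.3
eef_pos: [549.6, -173.0, 237.9]
ee_rot: [-0.0, -0.036, 0.999, 0.0]
force: [0.1, 0.1, -0.6]
grip_width: 0.407
```

```bash
python3 - <<'E'
from h import *
np.set_printoptions(precision=3,suppress=True)
c=snap('side','side9.png')
s=readout.sense();print(s['time_s'],s['eef_pos'],s['force'],s['wrist_torque'])
up(c['img'],280,110,350,180,'s9.png',8)
E
```

```text
12.35 [ 549.584 -173.023  237.976] [ 0.015 -0.176 -0.725] [-0.042 -0.     0.016]
```

View pics/s9.png

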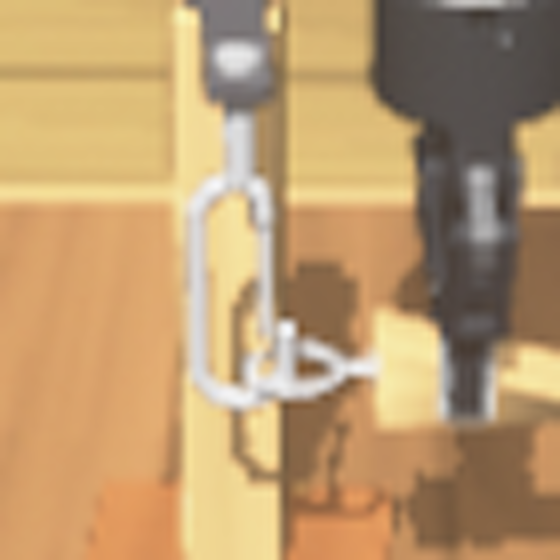

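>>> apply_moves(targets=[[-0.2,0,0.2,0],[-0.2,0,0.2,0],[0,0,0.1,0],[0,0,0,0],[0,0,0,0]])

```text
time_s: 12.85
eef_pos: [553.5, -172.7, 232.9]
ee_rot: [-0.0, -0.036, 0.999, -0.0]
force: [0.8, -0.2, -0.5]
grip_width: 0.404
```

>>> apply_moves(targets=[[0,0,0.1,0],[0,0,0,0],[0,0,0,0]])

```text
time_s: 13.15
eef_pos: [553.5, -172.7, 231.9]
ee_rot: [-0.0, -0.036, 0.999, 0.0]
force: [0.4, 1.0, -0.9]
grip_width: 0.405
```

>>> apply_moves(targets=[[0,0,0.1,0],[0,0,0,0],[0,0,0,0]])

```text
time_s: 13.45
eef_pos: [553.6, -172.8, 231.1]
ee_rot: [0.0, -0.036, 0.999, -0.0]
force: [-0.2, -0.5, -0.5]
grip_width: 0.405
```

>>> apply_moves(targets=[[0,0,0,0],[0,0,0.1,0],[0,0,0,0]], force=20)

```text
time_s: 13.75
eef_pos: [553.7, -172.8, 230.3]
ee_rot: [0.0, -0.036, 0.999, -0.0]
force: [-0.5, -0.1, 4.0]
grip_width: 0.406
```

>>> apply_moves(targets=[[0,0,0.1,0],[0,0,0,0],[0,0,0,0]])

```text
time_s: 14.05
eef_pos: [553.7, -172.8, 229.7]
ee_rot: [0.001, -0.036, 0.999, -0.0]
force: [-3.2, 0.8, 7.5]
grip_width: 0.403
```

>>> apply_moves(targets=[[0,0,0.1,0],[0,0,0,0],[0,0,0,0]])

```text
time_s: 14.35
eef_pos: [553.8, -172.8, 229.2]
ee_rot: [0.001, -0.036, 0.999, -0.001]
force: [-3.9, 0.4, 9.6]
grip_width: 0.401
```

>>> apply_moves(targets=[[0,0,0.1,0],[0,0,0,0],[0,0,0,0]])

```text
time_s: 14.65
eef_pos: [554.0, -172.9, 228.2]
ee_rot: [0.001, -0.036, 0.999, -0.001]
force: [-2.1, 1.3, 9.7]
grip_width: 0.404
```

>>> apply_moves(targets=[[0,0,0.1,0],[0,0,0,0],[0,0,0,0]])

```text
time_s: 14.95
eef_pos: [553.9, -172.8, 227.2]
ee_rot: [0.001, -0.036, 0.999, -0.001]
force: [-2.2, 1.4, 9.4]
grip_width: 0.404
```

>>> apply_moves(targets=[[0,0,0.3,0],[-0.05,0,0.3,0],[-0.05,0,0.3,0],[-0.05,0,0.2,0],[0,0,0,0]])

```text
time_s: 15.45
eef_pos: [555.4, -172.5, 215.5]
ee_rot: [0.001, -0.036, 0.999, -0.0]
force: [-0.5, 1.6, 6.2]
grip_width: 0.402
```

>>> apply_moves(targets=[[-0.07,0,0.3,0],[-0.08,0,0.3,0],[-0.08,0,0.3,0],[-0.08,0,0.3,0],[-0.07,0,0.2,0],[0,0,0,0]])

```text
time_s: 16.05
eef_pos: [559.5, -172.5, 201.8]
ee_rot: [0.001, -0.036, 0.999, -0.001]
force: [-1.6, -1.3, 5.9]
grip_width: 0.402
```

```bash
python3 - <<'E'
from h import *
np.set_printoptions(precision=3,suppress=True)
c=snap('side','side10.png')
s=readout.sense();print(s['time_s'],s['eef_pos'],s['force'],s['wrist_torque'])
up(c['img'],280,110,350,180,'s10.png',8)
E
```

```text
16.1 [ 559.391 -172.612  201.803] [-0.683  0.03   6.403] [-0.037 -0.549 -0.034]
```

View pics/s10.png

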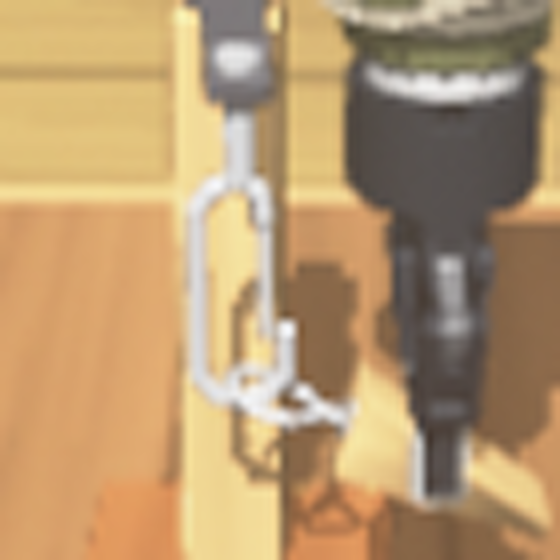

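>>> apply_moves(targets=[[-0.12,0,0.3,0],[-0.13,0,0.3,0],[-0.14,0,0.3,0],[-0.15,0,0.3,0],[-0.16,0,0.3,0],[-0.17,0,0.3,0],[-0.18,0,0.3,0],[0,0,0,0]])

```text
time_s: 16.9
eef_pos: [570.1, -171.9, 181.3]
ee_rot: [0.002, -0.036, 0.999, -0.001]
force: [-3.3, 0.7, 11.2]
grip_width: 0.404
```

```bash
python3 - <<'E'
from h import *
np.set_printoptions(precision=3,suppress=True)
c=snap('side','side11.png')
s=readout.sense();print(s['time_s'],s['eef_pos'],s['force'],s['wrist_torque'])
up(c['img'],280,110,350,180,'s11.png',8)
E
```

```text
16.95 [ 570.073 -171.924  181.38 ] [-1.381 -0.729 10.805] [ 0.084 -0.608  0.022]
```

View pics/s11.png

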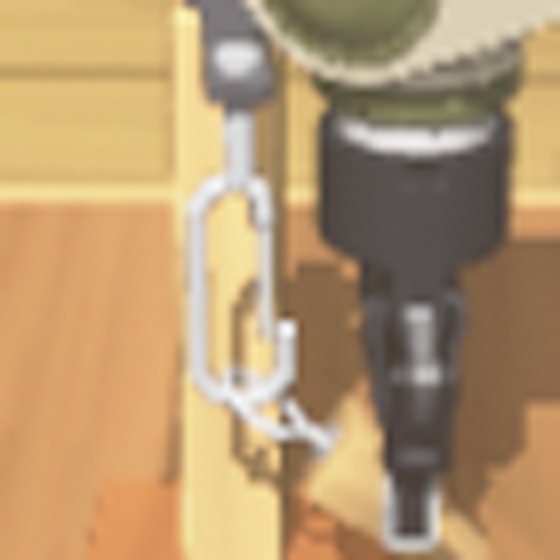

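>>> apply_moves(targets=[[0,0,-0.1,0],[0,0,0,0],[0,0,0,0]])

```text
time_s: 17.25
eef_pos: [569.9, -171.9, 181.9]
ee_rot: [0.001, -0.036, 0.999, -0.001]
force: [-1.0, 0.2, 6.4]
grip_width: 0.405
```

>>> apply_moves(targets=[[0,0,-0.1,0],[0,0,0,0],[0,0,0,0]])

```text
time_s: 17.55
eef_pos: [569.6, -171.8, 182.3]
ee_rot: [0.001, -0.036, 0.999, -0.0]
force: [1.2, -1.4, 5.0]
grip_width: 0.404
```

>>> apply_moves(targets=[[0,0,0,0],[0,0,0,0],[0,0,0,0]], grip=7)

```text
time_s: 17.85
eef_pos: [569.0, -171.4, 181.3]
ee_rot: [-0.001, -0.036, 0.999, 0.0]
force: [0.3, 0.1, -0.4]
grip_width: 0.82
```

```bash
python3 - <<'E'
from h import *
np.set_printoptions(precision=3,suppress=True)
c=snap('side','side12.png')
s=readout.sense();print(s['time_s'],s['eef_pos'],s['force'],s['grip_width'])
up(c['img'],280,110,350,210,'s12.png',6)
E
```

```text
17.9 [ 569.088 -171.448  181.438] [0.112 0.262 0.315] 0.8212377368224126
```

View pics/s12.png

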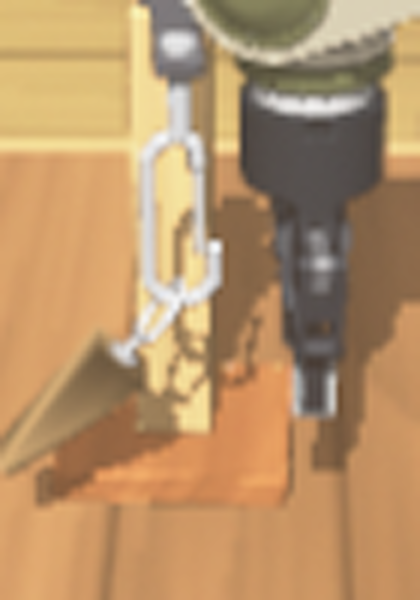

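>>> apply_moves(targets=[[2,0,0,0],[4,0,0,0],[4,0,0,0],[4,0,-1,0],[0,0,-4,0],[0,0,-4,0],[0,0,0,0],[0,0,0,0]])

```text
time_s: 18.7
eef_pos: [429.6, -181.5, 272.1]
ee_rot: [0.0, -0.036, 0.999, -0.0]
force: [0.4, 0.7, -1.3]
grip_width: 0.819
```

>>> apply_moves(targets=[[0,0,0,0],[0,0,0,0],[0,0,0,0],[0,0,0,0],[0,0,0,0],[0,0,0,0],[0,0,0,0],[0,0,0,0]])

```text
time_s: 19.5
eef_pos: [429.7, -181.6, 271.9]
ee_rot: [0.0, -0.036, 0.999, -0.0]
force: [-0.7, 0.4, -0.0]
grip_width: 0.821
```

>>> apply_moves(targets=[[0,0,0,0],[0,0,0,0],[0,0,0,0],[0,0,0,0],[0,0,0,0],[0,0,0,0],[0,0,0,0],[0,0,0,0]])

```text
time_s: 20.3
eef_pos: [429.7, -181.6, 271.9]
ee_rot: [0.0, -0.036, 0.999, -0.0]
force: [-0.1, 0.1, -0.5]
grip_width: 0.821
```

```bash
python3 - <<'E'
from h import *
ims=[]
for k in range(8): ims.append(capture('side')['img'][110:210,270:350,::-1])
a=np.vstack([np.hstack(ims[:4]),np.hstack(ims[4:])])
cv2.imwrite('pics/sw13.png',cv2.resize(a,None,fx=2.4,fy=2.4,interpolation=cv2.INTER_CUBIC)); print(readout.sense()['time_s'])
E
```

```text
20.7
```

View pics/sw13.png

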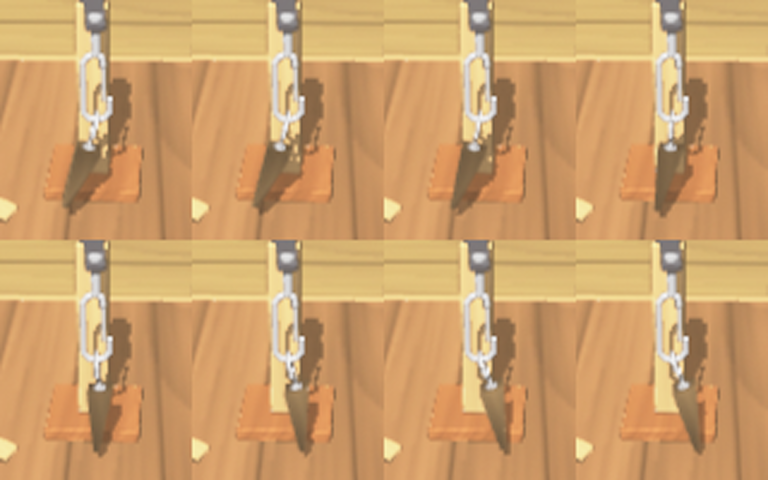

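>>> apply_moves(targets=[[0,0,0,0],[0,0,0,0],[0,0,0,0],[0,0,0,0],[0,0,0,0],[0,0,0,0],[0,0,0,0],[0,0,0,0]])

```text
time_s: 21.5
eef_pos: [429.7, -181.6, 271.9]
ee_rot: [-0.0, -0.036, 0.999, 0.0]
force: [-0.1, 0.4, 0.0]
grip_width: 0.822
```

>>> apply_moves(targets=[[0,0,0,0],[0,0,0,0],[0,0,0,0],[0,0,0,0],[0,0,0,0],[0,0,0,0],[0,0,0,0],[0,0,0,0]])

```text
time_s: 22.3
eef_pos: [429.7, -181.6, 271.9]
ee_rot: [0.0, -0.036, 0.999, -0.0]
force: [0.9, 0.2, -0.2]
grip_width: 0.82
```

>>> apply_moves(targets=[[0,0,0,0],[0,0,0,0],[0,0,0,0],[0,0,0,0],[0,0,0,0],[0,0,0,0],[0,0,0,0],[0,0,0,0]])

```text
time_s: 23.1
eef_pos: [429.7, -181.6, 271.9]
ee_rot: [0.0, -0.036, 0.999, 0.0]
force: [0.3, 0.1, -0.0]
grip_width: 0.824
```

>>> apply_moves(targets=[[0,0,0,0],[0,0,0,0],[0,0,0,0],[0,0,0,0],[0,0,0,0],[0,0,0,0],[0,0,0,0],[0,0,0,0]])

```text
time_s: 23.9
eef_pos: [429.6, -181.6, 271.9]
ee_rot: [0.0, -0.036, 0.999, -0.0]
force: [-0.4, 0.2, 1.1]
grip_width: 0.825
```

>>> apply_moves(targets=[[0,0,0,0],[0,0,0,0],[0,0,0,0],[0,0,0,0],[0,0,0,0],[0,0,0,0],[0,0,0,0],[0,0,0,0]])

```text
time_s: 24.7
eef_pos: [429.7, -181.6, 271.9]
ee_rot: [0.0, -0.036, 0.999, -0.0]
force: [1.3, 0.1, 0.2]
grip_width: 0.823
```

>>> apply_moves(targets=[[0,0,0,0],[0,0,0,0],[0,0,0,0],[0,0,0,0],[0,0,0,0],[0,0,0,0],[0,0,0,0],[0,0,0,0]])

```text
time_s: 25.5
eef_pos: [429.7, -181.6, 271.9]
ee_rot: [0.0, -0.036, 0.999, 0.0]
force: [-0.0, -0.0, 0.8]
grip_width: 0.821
```

>>> apply_moves(targets=[[0,0,0,0],[0,0,0,0],[0,0,0,0],[0,0,0,0],[0,0,0,0],[0,0,0,0],[0,0,0,0],[0,0,0,0]])

```text
time_s: 26.3
eef_pos: [429.7, -181.5, 271.9]
ee_rot: [0.0, -0.036, 0.999, 0.0]
force: [-0.5, -0.3, -1.2]
grip_width: 0.818
```

>>> apply_moves(targets=[[0,0,0,0],[0,0,0,0],[0,0,0,0],[0,0,0,0],[0,0,0,0],[0,0,0,0],[0,0,0,0],[0,0,0,0]])

```text
time_s: 27.1
eef_pos: [429.7, -181.6, 271.9]
ee_rot: [-0.0, -0.036, 0.999, 0.0]
force: [0.2, 0.6, 0.0]
grip_width: 0.818
```

>>> apply_moves(targets=[[0,0,0,0],[0,0,0,0],[0,0,0,0],[0,0,0,0],[0,0,0,0],[0,0,0,0],[0,0,0,0],[0,0,0,0]])

```text
time_s: 27.9
eef_pos: [429.7, -181.6, 271.9]
ee_rot: [0.0, -0.036, 0.999, -0.0]
force: [0.5, -0.5, 0.3]
grip_width: 0.819
```

>>> apply_moves(targets=[[0,0,0,0],[0,0,0,0],[0,0,0,0],[0,0,0,0],[0,0,0,0],[0,0,0,0],[0,0,0,0],[0,0,0,0]])

```text
time_s: 28.7
eef_pos: [429.7, -181.6, 271.9]
ee_rot: [-0.0, -0.036, 0.999, 0.0]
force: [-0.3, 0.2, -0.3]
grip_width: 0.821
```

>>> apply_moves(targets=[[0,0,0,0],[0,0,0,0],[0,0,0,0],[0,0,0,0],[0,0,0,0],[0,0,0,0],[0,0,0,0],[0,0,0,0]])

```text
time_s: 29.5
eef_pos: [429.6, -181.6, 271.9]
ee_rot: [0.0, -0.036, 0.999, 0.0]
force: [0.8, 0.4, 0.6]
grip_width: 0.821
```

>>> apply_moves(targets=[[0,0,0,0],[0,0,0,0],[0,0,0,0],[0,0,0,0],[0,0,0,0],[0,0,0,0],[0,0,0,0],[0,0,0,0]])

```text
time_s: 30.3
eef_pos: [429.7, -181.6, 271.9]
ee_rot: [-0.0, -0.036, 0.999, -0.0]
force: [0.7, 0.3, 0.1]
grip_width: 0.82
```

```bash
python3 - <<'E'
from h import *
ims=[]
for k in range(12): 
    c=capture('side')['img']; ims.append(c[110:210,270:350,::-1])
a=np.vstack([np.hstack(ims[0:8:2]),np.hstack(ims[5:12:2])])
cv2.imwrite('pics/sw14.png',cv2.resize(a,None,fx=2.4,fy=2.4,interpolation=cv2.INTER_CUBIC)); print(readout.sense()['time_s'])
cv2.imwrite('pics/side14.png',c[:,:,::-1]); snap('top','top14.png')
print([round(float(np.abs(ims[k].astype(int)-ims[k+1]).mean()),2) for k in range(11)], np.abs(ims[0].astype(int)-ims[6]).mean())
E
```

```text
30.9
[0.37, 0.37, 0.37, 0.37, 0.37, 0.37, 0.37, 0.37, 0.36, 0.37, 0.37] 0.36933333333333335
```

View pics/sw14.png

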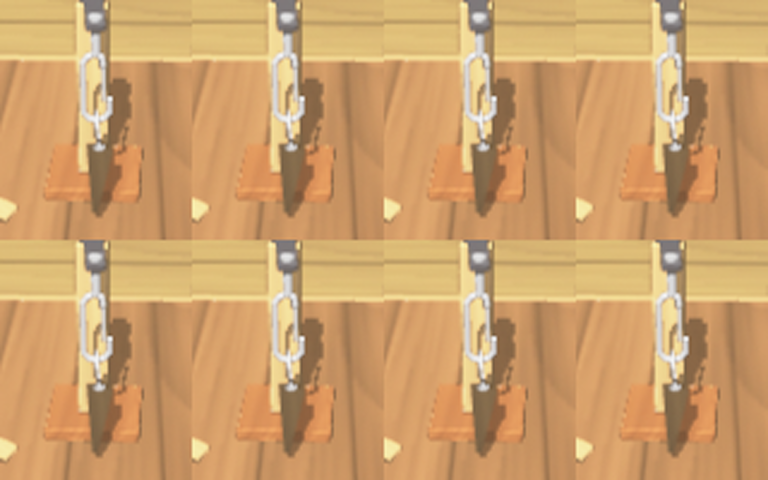

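View pics/side14.png

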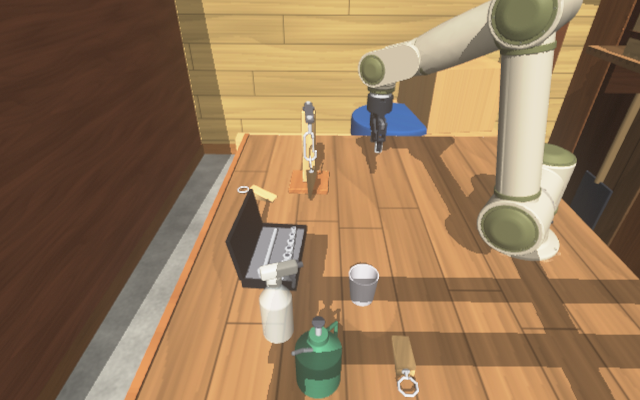

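The wedge hangs still: frames over 0.6 s differ only by image noise. The gate is shut, the gripper is about 150 mm clear, and the bystanders haven't moved. Handing in.

```bash
python3 -c "
from h import *
print(ctrl.finish_job())"
```

```text
the job is handed in; nothing more can be done
None
```

The wedge is hanging by its eye from the closed snap hook, and I handed the job in at about 31 s of the 61 s allowed.

- **Grasp:** I took the wedge nearest the base by its parallel sides and found the real hook position from the side and top cameras.
- **Gate:** The far bar went in about 8–9 mm above the nose. The push read about 5 N at first contact and 8 N about 10 mm on. That is past the nose, though I did not drive the gate to its stop.
- **Lowering:** I lowered the bar round the nose. The push force then fell to zero and the side picture showed the gate shut, with the nose standing in the ring.
- **Letting go:** I seated the bar in the bottom of the hook and tilted the wedge down about 36° by letting it turn in a light grip, so it would swing less. Then I released it and backed off.

**Last checks:**
- After about 12 s, pictures spread over 0.6 s differed only by image noise, so the wedge was still.
- The robot was well clear and touching nothing.
- In the side view the cup, pump can, sprayer, socket case and the other wedges looked unmoved. I saved a final top picture but did not look at it.
- The highest tool force I saw at the end of any move was about 11 N. The robot does not sense forces between wedge and hook during the free swing, so I could not check those.

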